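Seat the new relay board in the kiln control unit with its ejector levers

TASK

Take the new relay board by its black pull grip out of the grey rack, lower it gently between the card guides of the open kiln control unit, relays facing the terminal strip, and let go of it where it meets the connector. Then swing the two ejector levers inward in turn, a little at a time so that the board goes down level, until it is fully home and both levers are closed, and make sure of it by feel: a firm push of 10 N or more on a lever against its stop with both closed, but never more than 25 N on a lever. Let the levers, not a push on the board, drive it home, and leave the other things on the bench alone.

Things in the scene. Friction and masses are not known exactly. Their poses are not given: they have to be found in the camera images.
- unit: Kiln control unit, fixed: open grey steel box 200 x 300 mm (x, y), walls 45 mm high, other parts in it below 48 mm. Origin: centre of its underside, heights here are from it. x points to its rear (steel transformer with yellow winding), -x to the grey terminal strip at its front, y along the board slot, z up.
- slot (a point): Middle of the connector slot's bottom, 12 mm up; the board's lower edge is here when fully home. Connector (y +-42) top at 25 mm. Over the last 7 mm copper springs grip the board: entering takes 20 to 45 N on the board, most in the first 3 mm, felt as 4 to 14 N on a lever pad. They carry a board let go there (0.26 kg) and hold it once home.
- guide_left (a point): Mouth of the white card guide at the slot's +y end, on the board's plane, 58 mm up, 51 mm from the middle. The guide takes the board's edge: 0.8 mm play at each end of the 100 mm board, 1 mm either side of its 4 mm thickness; its topmost 8 mm flare about 4 mm as a lead-in.
- guide_right (a point): The same at the slot's -y end.
- lever_left (a joint): Black ejector lever at the +y end, rad: 0 = upright, closed (stop); grows as its top swings outward (+y) to 0.95 (stop); stays where left. Its claw takes the end of the board's bar: beyond 0.75 the bar can pass down into it (and may swing it in a little); swung in, its hook meets the bar near 0.47 and drives that end down 7 mm until upright; swung out, it pries it up.
- lever_right (a joint): The same lever, mirrored, at the -y end; grows as its top swings outward (-y).
- lever_left_pad (a point): Centre of the left lever's thumb pad (22 mm high, 18 mm wide), 49 mm from the pin; moves with the lever. The pad's top is 60 mm from the pin; its outer face 5 mm outside, its inner face 3 mm inside the line from the pin up the lever. Near open the pad rises more than it moves inward: follow its arc or the push binds.
- lever_right_pad (a point): Centre of the right lever's thumb pad, likewise.
- pin_left (a point): Pin (pivot, along x) of the left lever, 76 mm up and 72 mm from the slot's middle, between two aluminium bracket plates (20 mm long in y, 21 mm over both, top at 87 mm). An open lever reaches up to 123 mm, a closed one 136 mm.
- pin_right (a point): Pin of the right lever, likewise.
- rack: Fixed grey slotted board rack, 92 x 120 mm, base 8 mm thick, end walls 36 mm high, each with three slots. Origin: centre of its underside; y along the slots. The relay board stands in the middle slot on the base (1 mm play); a short blank board, top at 56 mm, is in the slot 28 mm behind (+x).
- board_grip (a point): Centre of the relay board's black pull grip: 12 mm thick (board x), 36 mm wide (y), 30 mm high, on the middle of the top; grasp it here, closing along x. 82 mm above the lower edge. x goes through the board (three black relays on the -x face), y along it, z up. Green board 100 mm wide, 4 mm thick, about 0.26 kg.
- board_foot (a point): Middle of the board's lower (connector) edge; axes as the board.
- board_end_left (a point): Middle of the +y end of the aluminium bar across the board's top (120 mm long, 8 mm thick, 6 mm high, overhanging 10 mm at each end; the ends go into the levers' claws). 56 mm from the middle, 64 mm above the lower edge; 76 mm above the unit's underside when home.
- board_end_right (a point): The same at the -y end.
- board_relays (a point): Outer face of the middle relay, 17 mm out on the board's -x face and 35 mm above its lower edge.
- bowl: Loose red plastic bowl, 130 mm across, 60 mm high; bystander. Origin: centre of its underside.
- bisque_cup: Loose unglazed clay cup, 72 mm across, 85 mm high; bystander. Origin: centre of its underside.
- screwdriver: Loose screwdriver lying on the bench; bystander.
Not all that is in view belongs to the job. Leave any orange or purple look-alike of the part that bears board_grip alone.

How it is judged:
On the way, in this order (a step that is already met when the one before it is completed fails the run):
1. the board stands in the guides on the connector, let go, not yet home (horizontal distance between board_foot and slot below 0.004 m and z of board_foot in the frame of unit between 0.0155 and 0.027 m and angle between board_foot's own z axis and vertical below 0.07 rad and contact force between the fingers and board below 0.1 N), for 0.2 s.
2. both levers closed, one of them pressed firmly against its stop (value of joint each of lever_left, lever_right below 0.035 rad and (contact force between the fingers and lever_left above 10 N or contact force between the fingers and lever_right above 10 N)), for 0.1 s.
At the end, for the whole second after the job is handed in: The board stands in the slot (within 4 mm of its middle), relays to the unit's front, both ends within 1.3 mm of fully home, at rest, and both levers closed to within 0.035 rad (2 mm at the pad) of their upright stop (horizontal distance between board_foot and slot below 0.004 m and z of each of board_end_left, board_end_right in the frame of unit below 0.0773 m and value of joint each of lever_left, lever_right below 0.035 rad and x of board_relays in the frame of unit below -0.01 m and linear speed of board below 0.01 m/s); the robot touches nothing.
It fails at once if the board was pushed down on itself over its last 5 mm instead of being driven home by the levers (horizontal distance between board_foot and slot below 0.004 m and z of board_foot in the frame of unit below 0.017 m and contact force between the fingers and board above 1 N).
It fails at once if the board went in askew: one end more than about 5 mm lower than the other (0.045 rad) while entering the connector (horizontal distance between board_foot and slot below 0.004 m and z of board_foot in the frame of unit below 0.019 m and (angle between board_foot's own y axis and vertical below 1.5258 rad or angle between board_foot's own y axis and vertical above 1.6158 rad)).
It fails at once if a lever was forced with more than 25 N (contact force between any of the fingers, the arm and lever_left above 25 N or contact force between any of the fingers, the arm and lever_right above 25 N).
It fails at once if the board was dropped (let go and falling faster than 0.4 m/s) (contact force between the fingers and board below 0.1 N and linear speed of board above 0.4 m/s).
It fails at once if a bystander was moved more than 30 mm (distance of any of bowl, bisque_cup, screwdriver from where it was at the start of the episode above 0.03 m).
It also fails if it takes over 72 s, if anything falls off the work surface, if the arm or the gripper's body presses on something with over 40 N, if the wrist force passes 120 N, or if a joint passes its speed limit or range.

ROBOT

A 7-joint arm with a two-finger parallel gripper is mounted at the origin on the work surface. World frame = base frame: x ahead of the robot, y to its left, z up, the work surface at z = 0. Lengths are in m, angles in rad, forces in N, time in s.
With the tool pointing down it reaches from about 0.4 to 0.875 m from the base axis. Payload 19.3 kg.
Tool frame: the origin (TCP) lies between the finger pads; the fingertips stand 17 mm ahead of it and the grasp point (between the pads) lies 2 mm behind it; z points along the fingers, x is the direction in which the jaws open and shut, and the axes are right-handed (so a half turn about z gives the same grasp; the last joint's range is limited). The gripper opens to 85 mm and grips with 20 to 120 N. Pads are 22 mm wide; open, the fingers measure 114 mm over their backs; the gripper's body (76 mm by 85 mm) begins 54 mm behind the grasp point. The pads swing forward as they close: fully open they stand 13 mm farther back than shut.
Start: joints at [1.124, 0.521, -0.036, 1.599, 0.021, 1.021, -0.113], TCP at [0.23, -0.581, 0.248] pointing down, gripper open.
Joint ranges: [-2.91, 2.91], [-0.3, 2.13], [-1.5, 1.42], [0.17, 2.43], [-1.26, 4.41], [0.16, 1.93], [-2.52, 2.52]. Speed limits (rad/s): [1.89, 1.89, 2.39, 2.39, 3.01, 3.01, 3.01].

INTERFACE

Orientations are given as [roll, pitch, yaw] about the fixed x, y, z axes, in that order (R = Rz(yaw) Ry(pitch) Rx(roll)).
In Python, from workcell import bot gives the robot as it stands. The module is installed in compiled form; this text tells all that it offers.
- The arm moves only by the tool arm_command, never from a script. Its argument "targets" is a list of rows, each a list of 6 numbers: the shift along the tool's x, y, z in mm, then the turn, a rotation vector about the tool's x, y, z in degrees. In form: [[x, y, z, wx, wy, wz], ...]. A call has 1 to 8 rows; each row shifts and turns the pose as measured when the row begins, along the tool's axes as they then stand; what a row does not reach is not made up. A row lasts 1/10 s, in which the tool goes at most 50 mm and 8.59 degrees, less where a joint would pass 70% of its speed; a pose out of reach is approached as far as the arm can. A call is refused whole if a number of a shift passes 50 or a number of a turn 8.59, either way. A call with a gripper value outside its range is refused whole. "grip" is the opening in per cent of the stroke, from 0 (shut) to 100 (fully open), set as the call begins (left out, the last holds). The fingers move at their own pace and stop on an object; "grip_force" is the grip in N (left out, the last holds). Time passes only in rows, so rows that do not move let the fingers close. It gives the time, the measured TCP pose, the force and the opening at its end, in the units of the state.
- bot.observe(): the state, without advancing time (a new reading comes with each control period).
- bot.grab_frame(name): name is "scene" or "top" or "wrist"; returns a dict with "color" (384x512x3 uint8, red, green, blue), "depth" (384x512 float32, m along the optical axis (not along the pixel's ray), 0 where there is no reading), "fov_y" (degrees; the focal length in pixels is half the picture's height over the tangent of half this angle, whatever the lens; pixels are square), "cx", "cy" (the principal point, pixels), "R" (3x3) and "t" (3): a world point X has camera coordinates R X + t; the wrist camera has in their place "hand_eye" (4x4, takes a point from camera to tool coordinates, whose origin is the TCP and whose axes are the tool frame's). Camera axes: x right, y down, z forward; pixel columns grow to the right and rows downward; lengths in m; the calibration is good to about 2 mm. A picture is of the moment at which its call begins: read the wrist's pose just before it.
- bot.job_done(): hands the job in, once; it reports no verdict.
The state is a dict: "clock": time; "qpos": joint angles; "qd": joint speeds; "joint_efforts": joint torques, N m; "position": TCP position; "tool_rot": TCP orientation; "force": force on the tool from outside, world axes, zero at the start; "moment": the same for the moment, N m; "grip_width": finger opening in m.
Only numpy, scipy, OpenCV 4.12 (cv2) and the standard library are available. Lean on these libraries where they do the work, as an engineer would, in place of code of your own. Each camera call takes 0.05 s, during which the arm holds its last target. There are 200 camera calls.

## Working session

There is one attempt and no reset: what is moved stays moved. The work goes in short steps, Python scripts to look and compute and a tool call to move; the robot and the scene stay as the last step left them, time stands still between calls to the robot, and variables do not carry over. Pictures are saved under pics/ and viewed, about 8 in all and at most 12, crops included, and the job is handed in when it is done.

Besides the shell and the picture viewer there is one more tool, called after "Request:" as name([rows], argument=value, ...), one row to a line, values as JSON. arm_command: Moves the arm, as the interface text tells. Its arguments: {"type":"object","properties":{"targets":{"type":"array"},"grip":{"type":"number"},"grip_force":{"type":"number"}},"required":["targets"]}

```bash
mkdir -p pics; cat > h.py <<'E'
import numpy as np, cv2
from scipy.spatial.transform import Rotation as Ro
from workcell import bot
def grab(n):
    s=bot.observe(); f=bot.grab_frame(n)
    F=f["color"].shape[0]/2/np.tan(np.radians(f["fov_y"]/2)); f["F"]=F
    if "hand_eye" in f:
        T=np.eye(4);T[:3,:3]=Ro.from_euler('xyz',s["tool_rot"]).as_matrix();T[:3,3]=s["position"];C=T@np.array(f["hand_eye"])
    else:
        C=np.eye(4);R=np.array(f["R"]);C[:3,:3]=R.T;C[:3,3]=-R.T@np.array(f["t"])
    f["C"]=C
    v,u=np.mgrid[:384,:512];d=f["depth"]
    P=np.stack([(u-f["cx"])/F*d,(v-f["cy"])/F*d,d],-1)@C[:3,:3].T+C[:3,3]
    P[d<=0]=np.nan; f["P"]=P
    return f
def save(f,name,box=None,k=1):
    im=f["color"][...,::-1]
    if box: x0,y0,x1,y1=box; im=im[y0:y1,x0:x1]
    cv2.imwrite("pics/"+name,cv2.resize(im,None,fx=k,fy=k,interpolation=cv2.INTER_CUBIC))
E
python3 - <<'E'
from h import *
import pickle
o=bot.observe();print(o)
fs={n:grab(n) for n in("top","scene")}
pickle.dump(fs,open("f0.pkl","wb"))
im=np.vstack([fs["top"]["color"],fs["scene"]["color"]])
for n in fs: save(fs[n],n+"0.png",None,1.5); print(n,fs[n]["C"].round(3),fs[n]["F"])
E
```

```text
{'clock': 0.0, 'qpos': array([ 1.12378088,  0.52205061, -0.03633725,  1.59998791,  0.02123401,
        1.02110518, -0.11278256]), 'qd': array([ 0.00101876, -0.00019182,  0.00162744, -0.00119976,  0.00205219,
        0.00111509,  0.00010002]), 'joint_efforts': array([-1.63172463e-03, -9.27126145e+01,  1.97983079e+00, -3.69941461e+01,
        1.78298238e-02,  8.38020234e-03, -1.91247926e-05]), 'position': array([ 0.22982419, -0.58087281,  0.24771002]), 'tool_rot': array([ 3.14148565e+00,  1.16016444e-03, -1.19394752e+00]), 'force': array([-0.16441684, -0.64283013, -0.21609081]), 'moment': array([ 0.00033867,  0.04057193, -0.04020097]), 'grip_width': 0.08541556988844097}
top [[-0.028 -0.991  0.131  0.293]
 [-1.     0.028 -0.006 -0.07 ]
 [ 0.003 -0.131 -0.991  1.689]
 [ 0.     0.     0.     1.   ]] 407.9723030858848
scene [[ 0.108  0.733 -0.671  1.556]
 [ 0.994 -0.072  0.081 -0.222]
 [ 0.011 -0.676 -0.737  1.225]
 [ 0.     0.     0.     1.   ]] 459.9927412591552
```

View pics/top0.png

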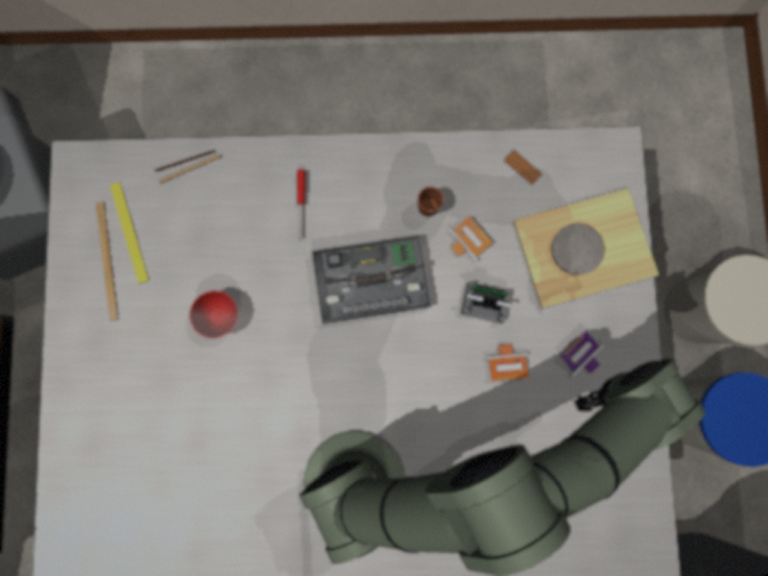

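View pics/scene0.png

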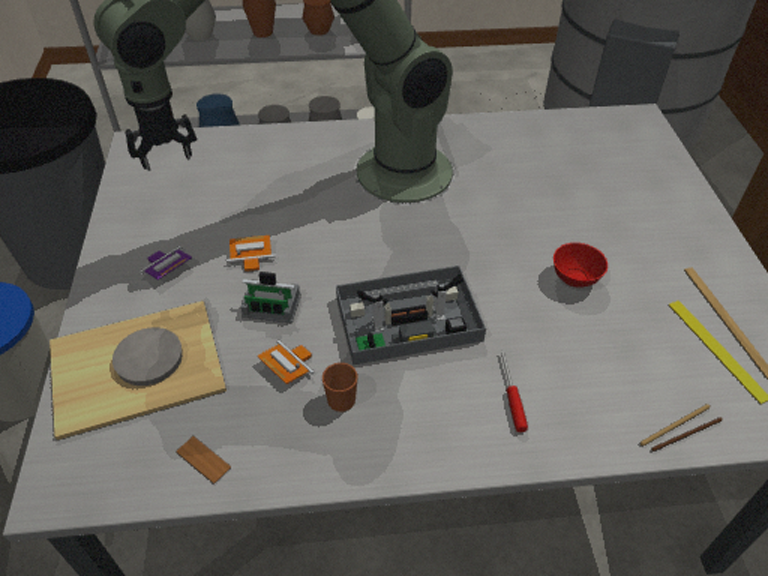

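The top view shows the rack with the green board and black grip near (487,300), and the kiln unit at (375,278). Look-alikes are orange at (470,237) and (508,365), and purple at (580,352). The relay board is the green one standing in the rack. Next I measure roughly.

```bash
python3 - <<'E'
from h import *
import pickle
fs=pickle.load(open("f0.pkl","rb"))
f=fs["top"]
for n,(u,v) in dict(rack=(487,300),unit=(375,278),strip=(375,303),trafo=(367,255),bowl=(214,314),cup=(430,200)).items():
    print(n,f["P"][int(v/1.5),int(u/1.5)].round(3))
g=fs["scene"]
print(g["P"][int(278/1.5),int(267/1.5)].round(3), g["P"][int(303/1.5),int(265/1.5)].round(3))
a=cv2.resize(f["color"][150:225,200:350,::-1],(800,400),interpolation=cv2.INTER_CUBIC)
b=cv2.resize(g["color"][170:250,150:335,::-1],(800,346),interpolation=cv2.INTER_CUBIC)
cv2.imwrite("pics/c1.png",cv2.resize(np.vstack([a,b]),(640,597)))
E
```

```text
rack [ 0.467 -0.36   0.102]
unit [ 0.548 -0.072  0.011]
strip [ 0.476 -0.07   0.021]
trafo [ 0.606 -0.05   0.044]
bowl [0.461 0.379 0.   ]
cup [ 0.769 -0.232  0.003]
[ 0.476 -0.372  0.097] [ 0.503 -0.385  0.042]
```

View pics/c1.png

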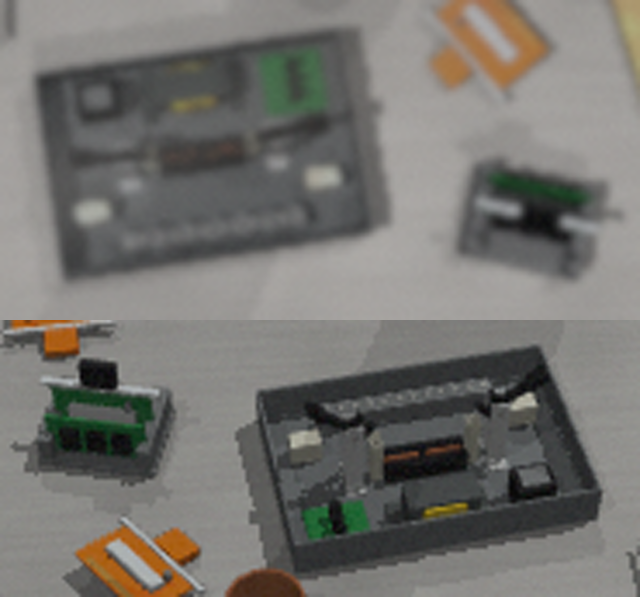

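```bash
cat >> h.py <<'E'
def plan(p,rpy,step=40,turn=7.5):
    "rows from the present pose to a target pose, in tool axes"
    s=bot.observe(); x=np.array(s["position"]);R=Ro.from_euler('xyz',s["tool_rot"]);G=Ro.from_euler('xyz',rpy)
    dp=(np.array(p)-x)*1e3; w=np.degrees((G*R.inv()).as_rotvec())
    n=int(max(1,np.ceil(np.linalg.norm(dp)/step),np.ceil(np.linalg.norm(w)/turn)))
    print("n",n,"|dp|",dp.round(1),"w",w.round(2))
    dR=Ro.from_rotvec(np.radians(w/n))
    for i in range(n):
        print((R.inv().apply(dp/n)).round(1).tolist()+R.inv().apply(w/n).round(1).tolist())
        R=dR*R
E
python3 - <<'E'
from h import *
f=bot.grab_frame("wrist");print(np.array(f["hand_eye"]).round(3),f["fov_y"])
plan([0.43,-0.33,0.32],[np.pi,0,-0.25])
E
```

```text
[[ 1.     0.     0.     0.   ]
 [-0.     0.955  0.295 -0.076]
 [-0.    -0.295  0.955 -0.126]
 [ 0.     0.     0.     1.   ]] 62.529423220330266
n 9 |dp| [200.1 251.   72.1] w [-3.000e-02 -4.000e-02  5.409e+01]
[-17.8, -30.9, -8.0, -0.0, 0.0, -6.0]
[-14.4, -32.6, -8.0, -0.0, 0.0, -6.0]
[-10.9, -34.0, -8.0, -0.0, 0.0, -6.0]
[-7.3, -34.9, -8.0, -0.0, 0.0, -6.0]
[-3.6, -35.5, -8.0, -0.0, 0.0, -6.0]
[0.1, -35.7, -8.0, -0.0, 0.0, -6.0]
[3.9, -35.5, -8.0, -0.0, 0.0, -6.0]
[7.6, -34.9, -8.0, -0.0, 0.0, -6.0]
[11.2, -33.9, -8.0, -0.0, 0.0, -6.0]
```

Request:
arm_command([
  [-18, -31, -8, 0, 0, -6],
  [-14, -33, -8, 0, 0, -6],
  [-11, -34, -8, 0, 0, -6],
  [-7, -35, -8, 0, 0, -6],
  [-4, -35, -8, 0, 0, -6],
  [0, -36, -8, 0, 0, -6],
  [4, -35, -8, 0, 0, -6],
  [8, -35, -8, 0, 0, -6],
])

```text
clock: 0.95
position: [0.4077, -0.351, 0.3111]
tool_rot: [-3.141, 0.006, -0.333]
force: [0.9, -0.1, 0.2]
grip_width: 0.0854
```

```bash
python3 - <<'E'
from h import *
plan([0.45,-0.33,0.32],[np.pi,0,-0.25])
E
```

```text
n 2 |dp| [42.3 21.   8.9] w [-0.13 -0.32  4.77]
[16.5, -16.8, -4.6, -0.0, 0.2, -2.4]
[17.2, -16.1, -4.5, -0.0, 0.2, -2.4]
```

Request:
arm_command([
  [17, -17, -5, 0, 0, -2.4],
  [17, -16, -5, 0, 0, -2.4],
  [0, 0, 0, 0, 0, 0],
])

```text
clock: 1.25
position: [0.4549, -0.3242, 0.3225]
tool_rot: [-3.139, 0.004, -0.235]
force: [0.1, 0.8, -0.5]
grip_width: 0.0857
```

```bash
python3 - <<'E'
from h import *
import pickle
f=grab("wrist");pickle.dump(f,open("w1.pkl","wb"));save(f,"w1.png",None,1.5)
print(f["C"].round(3),bot.observe()["qpos"].round(2))
E
```

```text
[[ 0.973 -0.221 -0.072  0.473]
 [-0.232 -0.93  -0.284 -0.251]
 [-0.004  0.293 -0.956  0.448]
 [ 0.     0.     0.     1.   ]] [ 0.78  0.36 -0.35  1.67  0.13  1.14  0.15]
```

View pics/w1.png

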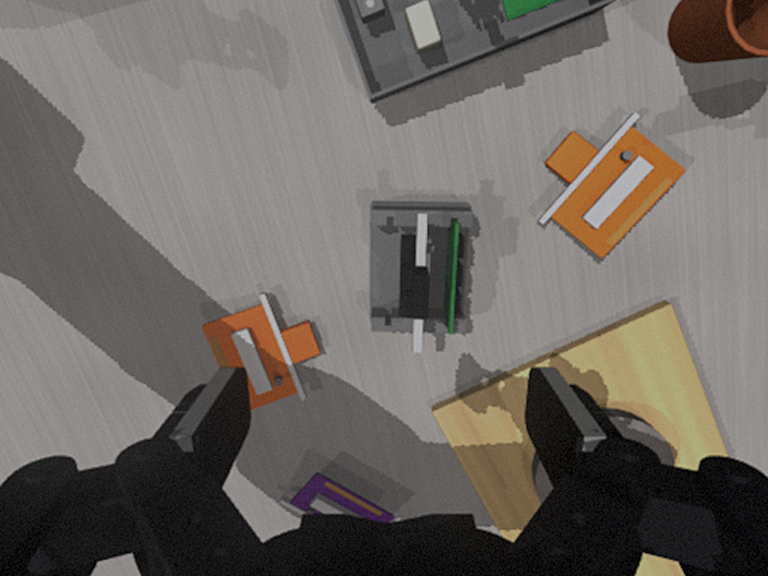

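The wrist view shows the relay board in the rack: bar at (420,240), black grip and relays at (400–428,280), and the blank board at (455,275). The relays appear on the left, which is −x and facing the robot. I check this with depth.

```bash
python3 - <<'E'
from h import *
import pickle
f=pickle.load(open("w1.pkl","rb"));P=f["P"]
sub=P[125:245,235:325].reshape(-1,3);c=f["color"][125:245,235:325].reshape(-1,3).astype(int)
for lo,hi in((.095,.12),(.066,.083),(.035,.062),(.003,.012)):
    m=(sub[:,2]>lo)&(sub[:,2]<hi);q=sub[m]
    if lo==.035: q=q[c[m].max(1)<45]
    r=cv2.minAreaRect((q[:,:2]*1000).astype(np.float32)); print(lo,len(q),np.median(q,0).round(4),"rect",np.round(r[0],1),np.round(r[1],1),round(r[2],2))
# bar: bright
m=(sub[:,2]>.066)&(sub[:,2]<.083)&(c.min(1)>120);q=sub[m];print("bar",len(q),q.mean(0).round(4))
v=np.linalg.svd(q[:,:2]-q[:,:2].mean(0),full_matrices=False)[2][0];v*=np.sign(v[1]);print("ydir",v,"yaw",np.arctan2(-v[0],v[1])); t=q[:,:2]@v;print((t.min()-t.max())*1e3, "mid",(q[:,:2].mean(0)+v*((t.min()+t.max())/2-t.mean())).round(4))
E
```

```text
0.095 322 [ 0.4709 -0.3671  0.1046] rect [ 470.7 -369.1] [34.8 11.9] 75.74
0.066 403 [ 0.4774 -0.3461  0.0748] rect [ 470.9 -370.1] [120.4  11.1] 74.54
0.035 591 [ 0.4656 -0.3673  0.0545] rect [ 481.4 -376.9] [79.3 54.2] 76.3
0.003 2176 [ 0.4577 -0.3637  0.0079] rect [ 470.5 -385. ] [149.9  91.9] 75.52
bar 349 [ 0.473  -0.363   0.0747]
ydir [0.247657   0.96884777] yaw -0.2502611713839273
-120.07514963187695 mid [ 0.4711 -0.3703]
```

```bash
python3 - <<'E'
from h import *
plan([0.545,-0.04,0.30],[np.pi,0,0.14])
E
```

```text
n 8 |dp| [ 91.6 285.2 -22.1] w [-0.11 -0.29 21.64]
[2.8, -37.3, 2.8, -0.0, 0.0, -2.7]
[4.5, -37.2, 2.8, -0.0, 0.0, -2.7]
[6.3, -36.9, 2.8, -0.0, 0.0, -2.7]
[8.0, -36.6, 2.8, -0.0, 0.0, -2.7]
[9.7, -36.2, 2.8, -0.0, 0.0, -2.7]
[11.4, -35.7, 2.8, -0.0, 0.0, -2.7]
[13.1, -35.1, 2.8, -0.0, 0.0, -2.7]
[14.7, -34.4, 2.8, -0.0, 0.0, -2.7]
```

Request:
arm_command([
  [3, -37, 3, 0, 0, -2.7],
  [5, -37, 3, 0, 0, -2.7],
  [6, -37, 3, 0, 0, -2.7],
  [8, -37, 3, 0, 0, -2.7],
  [10, -36, 3, 0, 0, -2.7],
  [11, -36, 3, 0, 0, -2.7],
  [13, -35, 3, 0, 0, -2.7],
  [10, -25, 2, 0, 0, -2.7],
])

```text
clock: 2.1
position: [0.5389, -0.0509, 0.2956]
tool_rot: [-3.141, 0.01, 0.132]
force: [-0.6, -1.0, -0.1]
grip_width: 0.0853
```

Request:
arm_command([
  [0, 0, 0, 0, 0, 0],
  [0, 0, 0, 0, 0, 0],
])

```text
clock: 2.3
position: [0.5386, -0.0486, 0.2947]
tool_rot: [-3.14, 0.011, 0.136]
force: [0.0, -0.5, -0.2]
grip_width: 0.0853
```

```bash
python3 - <<'E'
from h import *
import pickle
f=grab("wrist");pickle.dump(f,open("w2.pkl","wb"));save(f,"w2.png",None,1.5)
print(f["C"].round(3),bot.observe()["qpos"].round(2))
E
```

```text
[[ 0.991  0.133  0.03   0.53 ]
 [ 0.136 -0.947 -0.292  0.026]
 [-0.011  0.294 -0.956  0.42 ]
 [ 0.     0.     0.     1.   ]] [ 0.38  0.38 -0.53  1.74  0.21  1.09 -0.08]
```

View pics/w2.png

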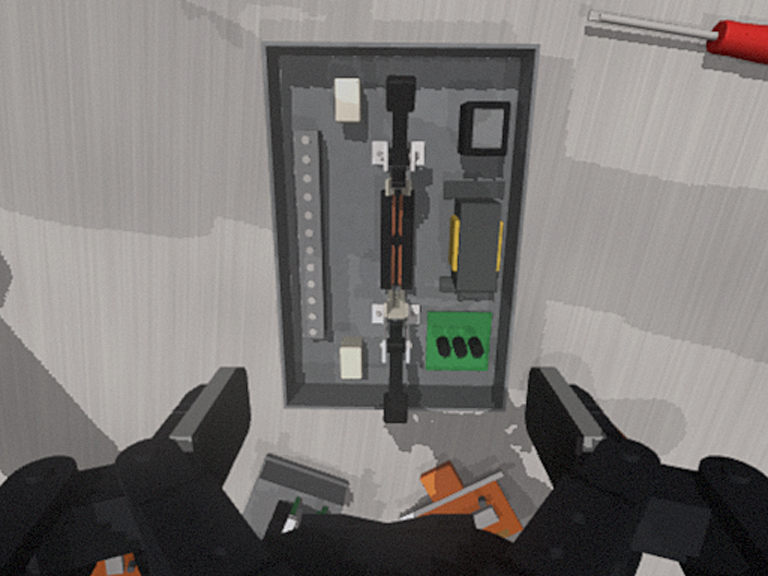

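The view shows the terminal strip left at (312,235), the transformer right at (478,245), and the connector at (397,240). Both levers are open, with pads at (400,92) and (396,405). Unit +x is therefore roughly world +x. Now the precise fit.

```bash
python3 - <<'E'
from h import *
import pickle
f=pickle.load(open("w2.pkl","rb"));P=f["P"];c=f["color"].astype(int)
sub=P[20:285,170:365];cc=c[20:285,170:365]
m=(sub[...,2]>.041)&(sub[...,2]<.05);q=sub[m]
r=cv2.minAreaRect((q[:,:2]*1000).astype(np.float32));print("rim",r,np.median(q[:,2]))
yaw=np.radians(r[2] if r[2]<45 else r[2]-90);print("yaw",yaw)
o=np.array(r[0])/1e3;Rz=np.array([[np.cos(yaw),-np.sin(yaw)],[np.sin(yaw),np.cos(yaw)]])
L=sub.copy();L[...,:2]=(sub[...,:2]-o)@Rz
def rep(n,m):
    q=L[m]*1e3;print(n,len(q),"med",np.median(q,0).round(1),"p2",np.percentile(q,2,0).round(1),"p98",np.percentile(q,98,0).round(1))
z=L[...,2];x=L[...,0];y=L[...,1]
near=(abs(x)<.035)
cen=near&(abs(y)<.045)
rep("conn top",cen&(z>.021)&(z<.03)&(abs(x)<.03))
rep("copper",cen&(cc[...,0]>cc[...,2]+40))
for s,n in((1,"L"),(-1,"R")):
    e=near&(y*s>.04)
    rep("guide"+n,e&(y*s<.065)&(z>.052)&(z<.064)&(cc.min(-1)>110))
    rep("brk"+n,e&(y*s<.09)&(z>.083)&(z<.091)&(cc.min(-1)>90))
    rep("lever"+n,e&(z>.092))
    rep("levertop"+n,e&(z>.112))
    e=(y*s>.075)&near&(z>.085)
    q=L[e]; d=np.hypot(y[e]*s-.072,z[e]-.076); i=d>.045
    print(n,"lever x med",np.median(q[:,0])*1e3,"max d",np.percentile(d,98)*1e3)
    print("  angles (outer pts)",np.percentile(np.arctan2(y[e][i]*s-.072,z[e][i]-.076),[2,50,98]))
E
```

```text
rim ((545.7979125976562, -56.980743408203125), (200.74966430664062, 300.9033508300781), 7.304376602172852) 0.044174132897001256
yaw 0.12748542151355224
conn top 1146 med [-2.2  1.2 24.7] p2 [-13.5 -41.2  21.3] p98 [13.6 39.  26.6]
copper 222 med [-2.1 -5.6 21.7] p2 [ -4.8 -37.3  11.6] p98 [ 3.8 34.9 25.3]
guideL 25 med [-8.4 49.5 58.6] p2 [-9.6 43.9 54.9] p98 [ 8.3 59.9 61.5]
brkL 112 med [-8.2 72.3 86.8] p2 [-10.4  63.3  85.3] p98 [10.2 81.8 88.4]
leverL 692 med [  0.  106.1 107.3] p2 [-8.4 64.9 92.7] p98 [  8.4 120.1 115.9]
levertopL 201 med [ -0.2 115.6 114. ] p2 [ -8.4 110.1 112.1] p98 [  8.6 120.1 116.2]
L lever x med -0.104649729714958 max d 60.32280863317834
  angles (outer pts) [0.802728   0.83611361 0.93267846]
guideR 108 med [  1.7 -52.6  57.3] p2 [ -9.9 -62.9  52.3] p98 [  9.4 -43.   60.2]
brkR 90 med [ -8.2 -70.4  86.9] p2 [-10.6 -81.4  83.6] p98 [ 10.2 -62.5  88.1]
leverR 529 med [   0.  -100.2  108.4] p2 [  -8.7 -113.9   92.7] p98 [  7.9 -61.7 120.1]
levertopR 194 med [ 1.000e-01 -1.085e+02  1.164e+02] p2 [  -8.6 -114.7  112.1] p98 [   7.9 -103.1  120.4]
R lever x med 0.004487479394635437 max d 59.752096608996155
  angles (outer pts) [0.69588183 0.73053342 0.79059389]
```

```bash
cat >> h.py <<'E'
O=np.array([.5458,-.0570,0]);YAW=.1275
def U(p): # unit -> world
    return O+Ro.from_euler('z',YAW).apply(p)
def toU(p): return Ro.from_euler('z',-YAW).apply(np.asarray(p)-O)
def levers(f):
    L=Ro.from_euler('z',-YAW).apply(np.nan_to_num(f["P"]).reshape(-1,3)-O)
    for s,n in((1,"L"),(-1,"R")):
        y=L[:,1]*s-.072;z=L[:,2]-.076;r=np.hypot(y,z)
        m=(abs(L[:,0])<.007)&(r>.04)&(r<.057)&(z>0.01)&(f["P"][...,2].ravel()>.08)&(abs(L[:,1]*s-.1)<.05)
        a=np.arctan2(y,z)[m]
        print(n,m.sum(),"ang pct",np.percentile(a,[5,50,95]).round(3),"theta~",np.median(a+np.arcsin(.003/r[m])).round(3))
E
python3 - <<'E'
from h import *
import pickle
levers(pickle.load(open("w2.pkl","rb")))
plan(U([0,-.068,.175]),[np.pi,0,YAW])
E
```

```text
L 240 ang pct [0.8   0.825 0.845] theta~ 0.886
R 198 ang pct [0.694 0.721 0.749] theta~ 0.782
n 4 |dp| [  15.8  -75.8 -119.8] w [-0.02 -0.62 -0.46]
[1.7, 19.4, 29.9, -0.0, 0.2, 0.1]
[1.6, 19.4, 29.9, -0.0, 0.2, 0.1]
[1.6, 19.3, 29.9, -0.0, 0.2, 0.1]
[1.6, 19.3, 29.9, -0.0, 0.2, 0.1]
```

Request:
arm_command([
  [2, 19, 30, 0, 0.2, 0],
  [2, 19, 30, 0, 0.2, 0],
  [2, 19, 30, 0, 0.2, 0],
  [2, 19, 30, 0, 0, 0],
  [0, 0, 25, 0, 0, 0],
  [0, 0, 25, 0, 0, 0],
], grip=0, grip_force=20)

```text
clock: 2.95
position: [0.5559, -0.1357, 0.1224]
tool_rot: [3.137, -0.006, 0.12]
force: [1.2, -0.1, -0.6]
grip_width: 0.0002
```

Request:
arm_command([
  [0, 8, 0, 0, 0, 0],
  [0, 6, 0, 0, 0, 0],
  [0, 3, 0, 0, 0, 0],
])

```text
clock: 3.25
position: [0.5558, -0.1563, 0.1214]
tool_rot: [3.138, -0.001, 0.116]
force: [-1.9, 9.5, 2.6]
grip_width: 0.0001
```

```bash
python3 - <<'E'
from h import *
s=bot.observe();print(toU(s["position"]).round(4),s["tool_rot"],s["force"].round(1),s["qpos"].round(2))
E
```

```text
[-0.0027 -0.0998  0.1214] [ 3.13830584e+00 -1.43409977e-03  1.15602697e-01] [-1.9  9.5  2.6] [ 0.47  0.64 -0.42  1.82  0.37  0.76 -0.03]
```

Request:
arm_command([
  [0, -8, 0, 0, 0, 0],
  [0, -15, -20, 0, 0, 0],
  [0, 0, -45, 0, 0, 0],
  [0, 0, -45, 0, 0, 0],
], grip=60)

```text
clock: 3.65
position: [0.5511, -0.1324, 0.2338]
tool_rot: [3.139, 0.002, 0.114]
force: [0.5, -1.3, -0.2]
grip_width: 0.0513
```

```bash
python3 - <<'E'
from h import *
import pickle
levers(grab("wrist"))
plan([.4708,-.3695,.19],[np.pi,0,-.25])
E
```

```text
Traceback (most recent call last):
  File "h.py", line 40, in levers
    print(n,m.sum(),"ang pct",np.percentile(a,[5,50,95]).round(3),"theta~",np.median(a+np.arcsin(.003/r[m])).round(3))
                              ~~~~~~~~~~~~~^^^^^^^^^^^^^
IndexError: index -1 is out of bounds for axis 0 with size 0
```

```bash
sed -i 's/        print(n,m.sum(),"ang pct"/        if m.sum()>5: print(n,m.sum(),"ang pct"/' h.py
python3 - <<'E'
from h import *
plan([.4708,-.3695,.20],[np.pi,0,-.25])
E
```

```text
n 7 |dp| [ -82.9 -237.3  -41.2] w [  0.32   0.34 -20.87]
[-15.7, 32.3, 6.0, 0.0, -0.1, 3.0]
[-14.0, 33.1, 6.0, 0.0, -0.1, 3.0]
[-12.2, 33.8, 5.9, 0.0, -0.1, 3.0]
[-10.4, 34.3, 5.9, 0.0, -0.1, 3.0]
[-8.6, 34.8, 5.9, 0.0, -0.1, 3.0]
[-6.8, 35.3, 5.9, 0.0, -0.1, 3.0]
[-5.0, 35.6, 5.9, 0.0, -0.1, 3.0]
```

Request:
arm_command([
  [-16, 32, 6, 0, 0, 3],
  [-14, 33, 6, 0, 0, 3],
  [-12, 34, 6, 0, 0, 3],
  [-10, 34, 6, 0, 0, 3],
  [-9, 35, 6, 0, 0, 3],
  [-7, 35, 6, 0, 0, 3],
  [-5, 36, 6, 0, 0, 3],
  [0, 0, 0, 0, 0, 0],
])

```text
clock: 4.5
position: [0.471, -0.3755, 0.2123]
tool_rot: [3.134, -0.029, -0.263]
force: [0.1, 0.6, 0.1]
grip_width: 0.0515
```

```bash
python3 - <<'E'
from h import *
f=grab("wrist");P=f["P"].reshape(-1,3);c=f["color"].reshape(-1,3).astype(int)
m=(P[:,2]>.095)&(P[:,2]<.108)&(np.hypot(P[:,0]-.4708,P[:,1]+.3695)<.03)
q=P[m];print(m.sum(),cv2.minAreaRect((q[:,:2]*1000).astype(np.float32)),np.median(q[:,2]))
plan([.4708,-.3695,.092],[np.pi,0,-.25]); save(f,"w3.png")
m=(P[:,2]>.04)&(P[:,2]<.062)&(c.max(1)<60)&(np.hypot(P[:,0]-.4708,P[:,1]+.3695)<.04)
l=Ro.from_euler('z',.25).apply(P[m]-[.4708,-.3695,0]);print("dark local x",np.percentile(l[:,0],[2,25,50,75,98]).round(3))
E
```

```text
722 ((470.3474426269531, -370.00439453125), (36.5086669921875, 11.79716682434082), 74.60254669189453) 0.10459190629594035
n 4 |dp| [  -1.7    3.5 -120.8] w [0.77 1.57 0.52]
[-1.5, -0.9, 30.2, 0.1, -0.4, -0.1]
[-1.3, -0.9, 30.2, 0.1, -0.4, -0.1]
[-1.1, -0.8, 30.2, 0.1, -0.4, -0.1]
[-0.9, -0.8, 30.2, 0.1, -0.4, -0.1]
dark local x [-0.015 -0.013 -0.01  -0.006  0.039]
```

Request:
arm_command([
  [-2, -1, 30, 0, -0.8, 0],
  [-1, -1, 30, 0.2, -0.8, -0.3],
  [-1, -1, 25, 0.2, 0, 0],
  [0, 0, 0, 0, 0, 0],
])

```text
clock: 4.95
position: [0.4744, -0.3669, 0.1302]
tool_rot: [3.141, -0.009, -0.249]
force: [0.7, -0.2, 0.1]
grip_width: 0.051
```

```bash
python3 - <<'E'
from h import *
plan([.4706,-.3697,.092],[np.pi,0,-.25]); print(bot.observe()["tool_rot"])
E
```

```text
n 1 |dp| [ -3.8  -2.8 -38.2] w [ 0.14  0.47 -0.06]
[-3.3, 3.6, 38.2, 0.0, -0.5, 0.1]
[ 3.14134802 -0.00861321 -0.24890989]
```

Request:
arm_command([
  [-2, 2, 13, 0, -0.3, 0],
  [-1, 1, 13, 0, -0.2, 0],
  [0, 0.5, 12, 0, 0, 0],
  [0, 0, 0, 0, 0, 0],
])

```text
clock: 5.35
position: [0.473, -0.3692, 0.0936]
tool_rot: [3.14, -0.004, -0.246]
force: [-0.4, 0.1, 0.5]
grip_width: 0.051
```

```bash
python3 - <<'E'
from h import *
plan([.4706,-.3697,.092],[np.pi,0,-.25]); print(bot.observe()["tool_rot"],bot.observe()["force"])
E
```

```text
n 1 |dp| [-2.4 -0.5 -1.6] w [ 0.15  0.2  -0.2 ]
[-2.2, 1.1, 1.6, 0.1, -0.2, 0.2]
[ 3.13984775 -0.00397571 -0.24644294] [-0.39216095  0.08566729  0.54674405]
```

Request:
arm_command([
  [-2.2, 1.1, 1.6, 0.1, -0.2, 0.2],
  [0, 0, 0, 0, 0, 0],
])

```text
clock: 5.55
position: [0.4707, -0.3699, 0.0923]
tool_rot: [3.142, -0.001, -0.25]
force: [0.3, 0.7, -0.5]
grip_width: 0.0514
```

Request:
arm_command([
  [0, 0, 0, 0, 0, 0],
  [0, 0, 0, 0, 0, 0],
  [0, 0, 0, 0, 0, 0],
  [0, 0, 0, 0, 0, 0],
  [0, 0, 0, 0, 0, 0],
  [0, 0, 0, 0, 0, 0],
], grip=0, grip_force=50)

```text
clock: 6.15
position: [0.4712, -0.3703, 0.0934]
tool_rot: [3.141, -0.003, -0.251]
force: [1.0, -0.4, -1.6]
grip_width: 0.0113
```

```bash
python3 - <<'E'
from h import *
s=bot.observe();print(s["position"],s["tool_rot"],s["force"])
plan([.4706,-.3697,.092],[np.pi,0,-.25])
E
```

```text
[ 0.4712411  -0.37033303  0.09341816] [ 3.14093582e+00 -2.60017214e-03 -2.50528561e-01] [ 0.99778446 -0.35168096 -1.59546258]
n 1 |dp| [-0.6  0.6 -1.4] w [0.07 0.14 0.03]
[-0.8, -0.5, 1.4, 0.0, -0.1, -0.0]
```

Request:
arm_command([
  [0, 0, -12, 0, 0, 0],
  [0, 0, -15, 0, 0, 0],
  [0, 0, -20, 0, 0, 0],
  [0, 0, -25, 0, 0, 0],
  [0, 0, -30, 0, 0, 0],
  [0, 0, -30, 0, 0, 0],
  [0, 0, -20, 0, 0, 0],
  [0, 0, 0, 0, 0, 0],
])

```text
clock: 6.95
position: [0.4696, -0.369, 0.2586]
tool_rot: [3.141, -0.002, -0.25]
force: [-0.5, 0.6, -3.6]
grip_width: 0.011
```

```bash
python3 - <<'E'
from h import *
s=bot.observe();print(s["force"],s["tool_rot"])
plan(U([0,0,.25]),[np.pi,0,YAW])
E
```

```text
[-0.53368948  0.55955546 -3.58992708] [ 3.14094507e+00 -2.39416645e-03 -2.49631897e-01]
n 9 |dp| [ 76.2 312.   -8.6] w [ 0.05  0.14 21.61]
[-0.4, -35.7, 0.9, 0.0, -0.0, -2.4]
[1.1, -35.7, 0.9, 0.0, -0.0, -2.4]
[2.6, -35.6, 0.9, 0.0, -0.0, -2.4]
[4.1, -35.4, 0.9, 0.0, -0.0, -2.4]
[5.6, -35.2, 1.0, 0.0, -0.0, -2.4]
[7.1, -35.0, 1.0, 0.0, -0.0, -2.4]
[8.5, -34.6, 1.0, 0.0, -0.0, -2.4]
[10.0, -34.3, 1.0, 0.0, -0.0, -2.4]
[11.4, -33.8, 1.0, 0.0, -0.0, -2.4]
```

Request:
arm_command([
  [0, -36, 1, 0, 0, -2.4],
  [1, -36, 1, 0, 0, -2.4],
  [3, -36, 1, 0, 0, -2.4],
  [4, -35, 1, 0, 0, -2.4],
  [6, -35, 1, 0, 0, -2.4],
  [7, -35, 1, 0, 0, -2.4],
  [9, -35, 1, 0, 0, -2.4],
  [10, -28, 1, 0, 0, -2.4],
])

```text
clock: 7.75
position: [0.5344, -0.0915, 0.2482]
tool_rot: [3.139, 0.005, 0.09]
force: [0.6, -1.4, -2.8]
grip_width: 0.0109
```

```bash
python3 - <<'E'
from h import *
import pickle
plan(U([0,0,.24]),[np.pi,0,YAW])
f=grab("wrist");pickle.dump(f,open("w4.pkl","wb"));levers(f);save(f,"w4.png",None,1.5)
E
```

```text
n 1 |dp| [11.4 34.5 -8.2] w [ 0.2  -0.24  2.17]
[14.4, -33.4, 8.0, 0.2, 0.3, -2.2]
L 185 ang pct [0.796 0.819 0.842] theta~ 0.888
```

View pics/w4.png

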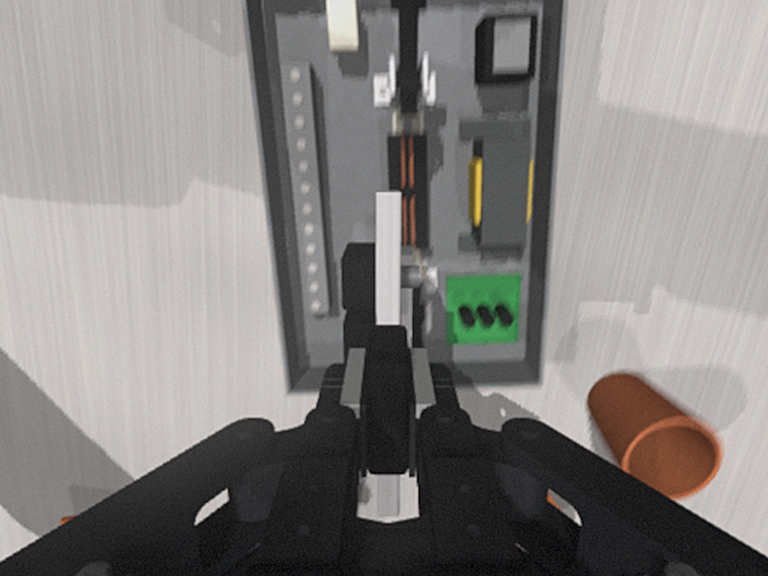

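The board is held upright with its relays left, toward the strip. The bar end is at (388,200) and the connector at (405,190). I move over the slot, then measure the bar in the unit frame.

Request:
arm_command([
  [7, -17, 2, 0.2, 0.2, -1.1],
  [7, -16, 2, 0, 0, -1.1],
  [0, 0, 0, 0, 0, 0],
])

```text
clock: 8.1
position: [0.5452, -0.049, 0.243]
tool_rot: [-3.138, 0.002, 0.141]
force: [-0.5, -0.5, -4.9]
grip_width: 0.0111
```

```bash
cat >> h.py <<'E'
def bar(f):
    s=bot.observe();z0=s["position"][2]-.0854+.067
    L=toU(np.nan_to_num(f["P"]).reshape(-1,3));c=f["color"].reshape(-1,3).astype(int)
    m=(abs(L[:,2]-z0)<.008)&(c.min(1)>105)&(abs(L[:,0])<.03)&(abs(L[:,1])<.09)
    q=L[m];v=np.linalg.svd(q-q.mean(0),full_matrices=False)[2][0];v*=np.sign(v[1])
    x=q[:,0]
    print("bar n",m.sum(),"z",np.median(q[:,2]).round(4),"exp",z0.round(4),"x@y0",(q.mean(0)-v*q.mean(0)[1]/v[1]).round(4)[0],"yaw err",(-v[0]/v[1]).round(4),"end y",np.percentile(q[:,1],99).round(4))
    print("tcp in unit",toU(s["position"]).round(4),"rpy",s["tool_rot"].round(4),"F",s["force"].round(1))
E
python3 - <<'E'
from h import *
f=grab("wrist");levers(f);bar(f);plan(U([0,0,.19]),[np.pi,0,YAW])
E
```

```text
L 369 ang pct [0.802 0.825 0.847] theta~ 0.886
bar n 1886 z 0.2246 exp 0.2246 x@y0 0.0015 yaw err 0.0125 end y 0.0675
tcp in unit [0.     0.0068 0.243 ] rpy [-3.1387e+00  2.9000e-03  1.3900e-01] F [-0.7 -0.1 -2.9]
n 2 |dp| [  0.8  -6.7 -53. ] w [-0.14 -0.19 -0.66]
[0.0, 3.5, 26.5, -0.1, 0.1, 0.3]
[0.0, 3.4, 26.5, -0.1, 0.1, 0.3]
```

```bash
cat >> h.py <<'E'
def refs(f):
    "x centres of fixed left parts, unit frame"
    L=toU(np.nan_to_num(f["P"]).reshape(-1,3));c=f["color"].reshape(-1,3).astype(int)
    for n,m in dict(brk=(abs(L[:,2]-.087)<.003)&(abs(L[:,1]-.072)<.011)&(abs(L[:,0])<.016),
                    lev=(L[:,2]>.095)&(L[:,2]<.13)&(L[:,1]>.09)&(L[:,1]<.13)&(abs(L[:,0])<.015),
                    barS=(abs(L[:,2]-bot.observe()["position"][2]+.0184)<.008)&(c.min(1)>105)&(abs(L[:,0])<.03)&(L[:,1]>.03)&(L[:,1]<.06)).items():
        if m.sum()>9:
            q=L[m]; print(n,m.sum(),"x",np.percentile(q[:,0],[1,99]).round(4),"mid",np.percentile(q[:,0],[1,99]).mean().round(4),"y",np.percentile(q[:,1],[1,99]).round(4))
E
python3 - <<'E'
from h import *
f=grab("wrist");refs(f);save(f,"w5.png",None,1.5)
E
```

```text
brk 287 x [-0.0101  0.0103] mid 0.0001 y [0.0635 0.0826]
lev 858 x [-0.0086  0.0086] mid -0.0 y [0.0911 0.1201]
barS 1037 x [-0.0032  0.0046] mid 0.0007 y [0.0303 0.0599]
```

Request:
arm_command([
  [0, 3.5, 14, -0.1, 0.1, 0.3],
  [0, 3, 14, -0.1, 0.1, 0.3],
  [0, 0, 0, 0, 0, 0],
])

```text
clock: 8.5
position: [0.5452, -0.061, 0.2144]
tool_rot: [3.139, -0.0, 0.122]
force: [-0.3, -0.8, -4.0]
grip_width: 0.0106
```

```bash
python3 - <<'E'
from h import *
f=grab("wrist");refs(f);bar(f);levers(f);save(f,"w6.png",(150,0,400,250),2.4)
E
```

```text
brk 334 x [-0.0102  0.0098] mid -0.0002 y [0.0637 0.0825]
lev 1198 x [-0.0089  0.0086] mid -0.0002 y [0.091  0.1203]
barS 934 x [-0.0036  0.0039] mid 0.0001 y [0.0302 0.0556]
bar n 1898 z 0.1959 exp 0.1969 x@y0 -0.0002 yaw err -0.0061 end y 0.0555
tcp in unit [-0.0007 -0.0037  0.2153] rpy [ 3.1386e+00 -1.1000e-03  1.2270e-01] F [ 0.6  0.2 -3.6]
L 513 ang pct [0.8   0.824 0.844] theta~ 0.886
```

View pics/w6.png

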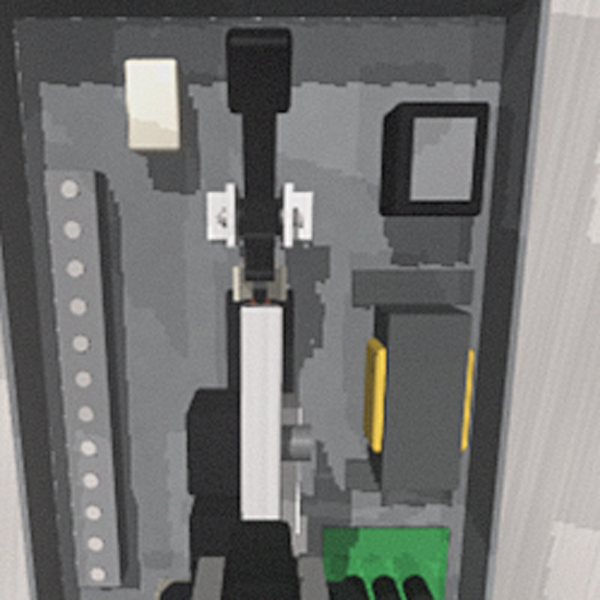

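The crop shows the bar (260,410) in line with the lever and connector, relays left. The x offset is about 0 and y needs +4 mm. Lowering to just above the guide mouths.

Request:
arm_command([
  [0, -2, 15, 0.1, 0, -0.2],
  [0, -2, 15, 0, 0, -0.1],
  [0, 0, 15, 0, 0, 0],
  [0, 0, 12, 0, 0, 0],
  [0, 0, 0, 0, 0, 0],
])

```text
clock: 9.05
position: [0.5462, -0.0582, 0.1582]
tool_rot: [3.139, -0.004, 0.126]
force: [0.0, 0.3, -3.8]
grip_width: 0.011
```

```bash
python3 - <<'E'
from h import *
f=grab("wrist");refs(f);bar(f);plan(U([-.0007,.0004,.15]),[np.pi,0,YAW])
E
```

```text
brk 616 x [-0.0106  0.0102] mid -0.0002 y [0.0636 0.0828]
lev 1755 x [-0.0089  0.0085] mid -0.0002 y [0.0913 0.115 ]
barS 1029 x [-0.0024  0.0052] mid 0.0014 y [0.0304 0.0582]
bar n 1926 z 0.1398 exp 0.1406 x@y0 0.0012 yaw err -0.0031 end y 0.0581
tcp in unit [ 0.0005 -0.0013  0.159 ] rpy [ 3.1388 -0.0046  0.1255] F [-0.5  0.4 -2.6]
n 1 |dp| [-1.4  1.5 -9. ] w [0.12 0.28 0.11]
[-1.3, -1.7, 9.0, 0.2, -0.3, -0.1]
```

Request:
arm_command([
  [-1.3, -1.9, 0, 0.2, -0.3, -0.1],
  [0, 0, 5, 0, 0, 0],
  [0, 0, 5, 0, 0, 0],
  [0, 0, 5, 0, 0, 0],
])

```text
clock: 9.5
position: [0.5461, -0.0564, 0.1453]
tool_rot: [-3.141, -0.002, 0.127]
force: [-0.5, 0.2, -2.9]
grip_width: 0.0114
```

```bash
python3 - <<'E'
from h import *
f=grab("wrist");refs(f);bar(f)
E
```

```text
brk 689 x [-0.0106  0.0101] mid -0.0003 y [0.0635 0.0827]
lev 1936 x [-0.0089  0.0086] mid -0.0002 y [0.0911 0.114 ]
barS 1078 x [-0.0023  0.0052] mid 0.0015 y [0.0303 0.0598]
bar n 1915 z 0.1268 exp 0.126 x@y0 0.0014 yaw err -0.001 end y 0.06
tcp in unit [-0.      0.0006  0.1444] rpy [-3.1412e+00 -1.2000e-03  1.2720e-01] F [-1.3  0.6 -3.6]
```

Request:
arm_command([
  [-1.4, 0, 1, 0, -0.1, 0],
  [0, 0, 4, 0, 0, 0],
  [0, 0, 4, 0, 0, 0],
  [0, 0, 4, 0, 0, 0],
])

```text
clock: 9.95
position: [0.5443, -0.0566, 0.1306]
tool_rot: [-3.141, 0.0, 0.127]
force: [-0.0, 0.4, -3.0]
grip_width: 0.0114
```

```bash
python3 - <<'E'
from h import *
f=grab("wrist");refs(f);bar(f)
E
```

```text
brk 802 x [-0.0107  0.01  ] mid -0.0004 y [0.0634 0.0826]
lev 1952 x [-0.009   0.0084] mid -0.0003 y [0.0908 0.1111]
barS 1080 x [-0.0042  0.0034] mid -0.0004 y [0.0303 0.0599]
bar n 1922 z 0.1121 exp 0.1115 x@y0 -0.0005 yaw err -0.0012 end y 0.06
tcp in unit [-0.0018  0.0006  0.1299] rpy [-3.1411e+00  1.2000e-03  1.2720e-01] F [-0.6 -0.7 -4.8]
```

Request:
arm_command([
  [0, 0, 4, 0, 0, 0],
  [0, 0, 4, 0, 0, 0],
  [0, 0, 4, 0, 0, 0],
  [0, 0, 0, 0, 0, 0],
])

```text
clock: 10.4
position: [0.5439, -0.0566, 0.1166]
tool_rot: [-3.141, 0.002, 0.127]
force: [-0.8, -0.0, -3.0]
grip_width: 0.0112
```

```bash
python3 - <<'E'
from h import *
f=grab("wrist");refs(f);bar(f);levers(f)
E
```

```text
brk 968 x [-0.0107  0.0101] mid -0.0003 y [0.0634 0.083 ]
lev 1934 x [-0.0088  0.0084] mid -0.0002 y [0.0907 0.1083]
barS 1073 x [-0.0046  0.0029] mid -0.0008 y [0.0305 0.0597]
bar n 1971 z 0.0982 exp 0.0984 x@y0 -0.0009 yaw err -0.0022 end y 0.0604
tcp in unit [-0.0017  0.0006  0.1168] rpy [-3.141e+00  1.300e-03  1.272e-01] F [-0.3  0.2 -4.2]
L 921 ang pct [0.792 0.817 0.838] theta~ 0.884
```

Request:
arm_command([
  [0.5, 0, 3, 0, 0, 0],
  [0, 0, 3, 0, 0, 0],
  [0, 0, 2, 0, 0, 0],
  [0, 0, 0, 0, 0, 0],
])

```text
clock: 10.85
position: [0.5448, -0.0565, 0.1084]
tool_rot: [-3.141, 0.001, 0.127]
force: [-0.3, 0.0, -3.3]
grip_width: 0.0108
```

Request:
arm_command([
  [0, 0, 1.5, 0, 0, 0],
  [0, 0, 0, 0, 0, 0],
])

```text
clock: 11.05
position: [0.5449, -0.0564, 0.1069]
tool_rot: [-3.141, 0.0, 0.127]
force: [0.8, -0.1, -2.7]
grip_width: 0.0113
```

```bash
python3 - <<'E'
from h import *
f=grab("wrist");refs(f);bar(f);levers(f)
E
```

```text
brk 1116 x [-0.0107  0.0101] mid -0.0003 y [0.0632 0.0829]
lev 1895 x [-0.0088  0.0083] mid -0.0002 y [0.0908 0.1064]
barS 1077 x [-0.0039  0.004 ] mid 0.0 y [0.0304 0.0597]
bar n 2590 z 0.0883 exp 0.0886 x@y0 0.0 yaw err -0.0018 end y 0.0815
tcp in unit [-0.0009  0.0007  0.107 ] rpy [-3.1411e+00  5.0000e-04  1.2720e-01] F [-0.1 -0.4 -3.8]
L 781 ang pct [0.79  0.816 0.84 ] theta~ 0.885
```

Request:
arm_command([
  [0, 0, 1.2, 0, 0, 0],
  [0, 0, 0, 0, 0, 0],
])

```text
clock: 11.3
position: [0.5449, -0.0564, 0.106]
tool_rot: [-3.141, 0.0, 0.127]
force: [-0.8, 0.9, -2.5]
grip_width: 0.0111
```

Request:
arm_command([
  [0, 0, 1, 0, 0, 0],
  [0, 0, 0, 0, 0, 0],
])

```text
clock: 11.5
position: [0.5448, -0.0565, 0.1053]
tool_rot: [-3.142, 0.001, 0.127]
force: [-1.4, 0.5, -2.4]
grip_width: 0.011
```

Request:
arm_command([
  [0, 0, 0.8, 0, 0, 0],
  [0, 0, 0, 0, 0, 0],
])

```text
clock: 11.7
position: [0.5446, -0.0565, 0.1049]
tool_rot: [3.141, 0.001, 0.127]
force: [-1.6, 0.5, -1.4]
grip_width: 0.0113
```

Request:
arm_command([
  [0, 0, 0.8, 0, 0, 0],
  [0, 0, 0, 0, 0, 0],
])

```text
clock: 11.9
position: [0.5444, -0.0566, 0.1043]
tool_rot: [3.141, 0.001, 0.127]
force: [-2.0, 0.2, -0.2]
grip_width: 0.011
```

The load is coming off the gripper, so the board is standing on the springs (foot ≈ 19 mm). I release it.

Request:
arm_command([
  [0, 0, 0, 0, 0, 0],
  [0, 0, 0, 0, 0, 0],
  [0, 0, 0, 0, 0, 0],
  [0, 0, 0, 0, 0, 0],
], grip=50)

```text
clock: 12.3
position: [0.5452, -0.0566, 0.1043]
tool_rot: [3.141, -0.001, 0.127]
force: [0.1, 0.1, 0.4]
grip_width: 0.043
```

```bash
python3 - <<'E'
from h import *
f=grab("wrist");refs(f);bar(f);levers(f)
E
```

```text
brk 1192 x [-0.0107  0.0101] mid -0.0003 y [0.0633 0.0821]
lev 2083 x [-0.0088  0.0083] mid -0.0003 y [0.0903 0.1044]
barS 1080 x [-0.0045  0.0034] mid -0.0005 y [0.0304 0.0598]
bar n 2676 z 0.086 exp 0.0859 x@y0 -0.0009 yaw err -0.0092 end y 0.0814
tcp in unit [-0.0005  0.0005  0.1043] rpy [ 3.141e+00 -6.000e-04  1.268e-01] F [0.1 0.7 0.8]
L 1025 ang pct [0.696 0.718 0.739] theta~ 0.785
```

Request:
arm_command([
  [0, 0, -15, 0, 0, 0],
  [0, 0, -35, 0, 0, 0],
  [0, -5, -45, 0, 0, 0],
  [0, -10, -45, 0, 0, 0],
  [0, 0, 0, 0, 0, 0],
])

```text
clock: 12.85
position: [0.5426, -0.0403, 0.2529]
tool_rot: [-3.14, 0.0, 0.128]
force: [-0.8, -0.6, 0.2]
grip_width: 0.0428
```

```bash
python3 - <<'E'
from h import *
import pickle
f=grab("wrist");levers(f);refs(f);save(f,"w7.png",None,1.5);pickle.dump(f,open("w7.pkl","wb"))
L=toU(np.nan_to_num(f["P"]).reshape(-1,3));c=f["color"].reshape(-1,3).astype(int)
m=(abs(L[:,2]-.084)<.012)&(c.min(1)>105)&(abs(L[:,0])<.0055)&(abs(L[:,1])<.063);q=L[m]
for s in(1,-1):
    k=(q[:,1]*s>.025)&(q[:,1]*s<.055);print(s,k.sum(),"bar top z",np.median(q[k,2]).round(4))
print("bar y",np.percentile(q[:,1],[1,99]))
E
```

```text
L 293 ang pct [0.705 0.728 0.748] theta~ 0.788
R 249 ang pct [0.692 0.721 0.748] theta~ 0.785
brk 275 x [-0.0106  0.0103] mid -0.0002 y [0.064  0.0816]
lev 722 x [-0.0086  0.0086] mid 0.0 y [0.0901 0.1168]
1 286 bar top z 0.0858
-1 168 bar top z 0.0857
bar y [-0.05808574  0.05931868]
```

View pics/w7.png

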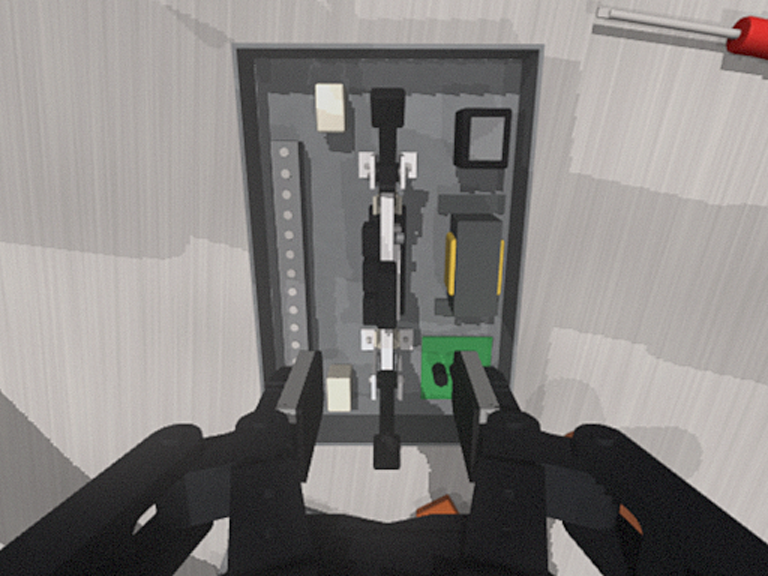

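The board stands level: both ends read 85.8 mm at the bar top, about 7 mm above home. Both levers are at ≈0.79. Next, the left lever from outside.

```bash
python3 - <<'E'
from h import *
plan(U([0,.139,.18]),[np.pi,0,YAW])
E
```

```text
n 4 |dp| [-13.6 122.1 -70.6] w [-0.04 -0.16  0.  ]
[0.5, -30.7, 17.7, -0.0, 0.0, -0.0]
[0.5, -30.7, 17.7, -0.0, 0.0, -0.0]
[0.5, -30.7, 17.7, -0.0, 0.0, -0.0]
[0.5, -30.7, 17.6, -0.0, 0.0, -0.0]
```

Request:
arm_command([
  [0.5, -31, 6, 0, 0, 0],
  [0.5, -31, 10, 0, 0, 0],
  [0.5, -31, 20, 0, 0, 0],
  [0.5, -31, 25, 0, 0, 0],
  [0, 0, 25, 0, 0, 0],
  [0, 0, 25, 0, 0, 0],
  [0, 0, 0, 0, 0, 0],
], grip=0, grip_force=20)

```text
clock: 13.6
position: [0.5259, 0.0848, 0.1371]
tool_rot: [-3.141, 0.003, 0.126]
force: [-1.0, -0.4, 0.6]
grip_width: -0.0
```

```bash
cat >> h.py <<'E'
def st(side=1,h=11,th=None):
    s=bot.observe();p=toU(s["position"])*1e3;F=Ro.from_euler('z',-YAW).apply(s["force"])
    print("t",s["clock"].round(2),"tcp unit mm",p.round(1),"F unit",F.round(1),"rpy",s["tool_rot"].round(3))
    a=np.linspace(-.1,.95,211);yc=72+60*np.sin(a)+5*np.cos(a)
    print("theta by edge",a[np.argmin(abs(yc-(side*p[1]-h)))].round(3))
E
python3 -c "
from h import *
st()"
```

```text
Traceback (most recent call last):
  File "h.py", line 59, in st
    print("t",s["clock"].round(2),"tcp unit mm",p.round(1),"F unit",F.round(1),"rpy",s["tool_rot"].round(3))
              ^^^^^^^^^^^^^^^^
AttributeError: 'float' object has no attribute 'round'
```

Request:
arm_command([
  [1.7, 0, 20, 0, 0, 0],
  [0, 6, 0, 0, 0, 0],
  [0, 3, 0, 0, 0, 0],
  [0, 2, 0, 0, 0, 0],
])

```text
clock: 14.0
position: [0.5297, 0.0726, 0.1203]
tool_rot: [3.141, 0.002, 0.125]
force: [0.7, 0.1, 0.3]
grip_width: -0.0002
```

```bash
sed -i 's/s\["clock"\].round(2)/round(s["clock"],2)/' h.py; python3 -c "
from h import *
st()"
```

```text
t 14.0 tcp unit mm [  0.6 130.6 120.3] F unit [0.7 0.  0.3] rpy [3.141e+00 2.000e-03 1.250e-01]
theta by edge 0.83
```

Request:
arm_command([
  [0, 2.5, -1, 0, 0, 0],
  [0, 2.5, -2, 0, 0, 0],
  [0, 2.5, -2, 0, 0, 0],
])

```text
clock: 14.3
position: [0.5315, 0.0644, 0.1279]
tool_rot: [3.141, -0.0, 0.124]
force: [-1.1, 0.2, 0.1]
grip_width: 0.0001
```

Request:
arm_command([
  [0, 2.5, -2, 0, 0, 0],
  [0, 2.5, -2, 0, 0, 0],
])

```text
clock: 14.5
position: [0.5323, 0.0588, 0.1328]
tool_rot: [3.141, -0.001, 0.124]
force: [-0.1, 0.6, 0.2]
grip_width: -0.0002
```

```bash
python3 -c "
from h import *
st()
f=grab('wrist');levers(f);save(f,'w8.png')"
```

```text
t 14.5 tcp unit mm [  1.4 116.6 132.8] F unit [-0.1  0.6  0.2] rpy [ 3.141e+00 -1.000e-03  1.240e-01]
theta by edge 0.51
```

Request:
arm_command([
  [0, 2, -1.2, 0, 0, 0],
  [0, 2, -1, 0, 0, 0],
])

```text
clock: 14.75
position: [0.533, 0.0543, 0.1354]
tool_rot: [3.141, -0.001, 0.124]
force: [-0.5, 2.6, 1.0]
grip_width: 0.0002
```

Request:
arm_command([
  [0, 2, -1, 0, 0, 0],
  [0, 2, -1, 0, 0, 0],
])

```text
clock: 14.95
position: [0.5333, 0.0509, 0.1374]
tool_rot: [-3.141, -0.001, 0.124]
force: [-0.9, 5.3, -3.7]
grip_width: -0.0001
```

```bash
python3 -c "
from h import *
st()
f=grab('wrist');levers(f);save(f,'w9.png',None,1.5)"
```

```text
t 14.95 tcp unit mm [  1.4 108.7 137.4] F unit [-0.2  5.4 -3.7] rpy [-3.141e+00 -1.000e-03  1.240e-01]
theta by edge 0.355
```

View pics/w9.png

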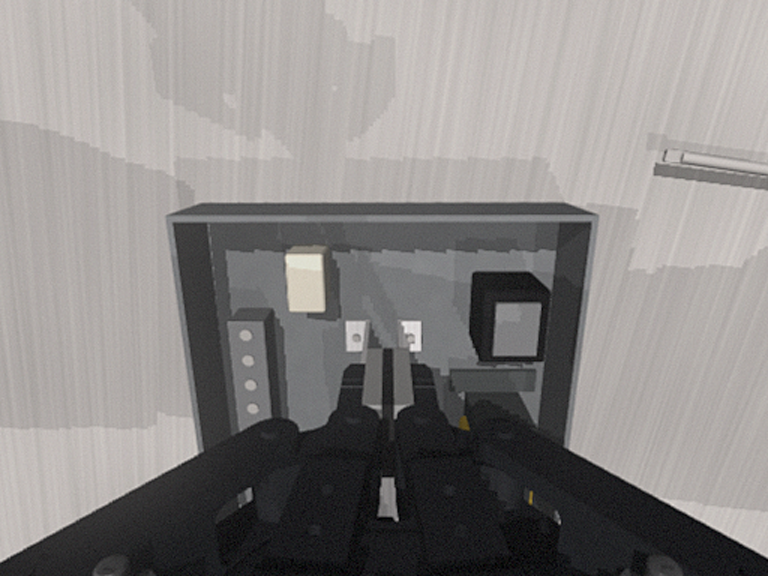

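The lever is hidden behind the fingers, which sit at (388,370), but the contact force shows it has met the bar. A little more on the left, then over to the right.

Request:
arm_command([
  [0, 2.5, -0.5, 0, 0, 0],
  [0, 2.5, -0.7, 0, 0, 0],
])

```text
clock: 15.2
position: [0.534, 0.047, 0.1388]
tool_rot: [-3.139, -0.001, 0.126]
force: [-2.4, 7.2, 1.3]
grip_width: -0.0001
```

```bash
python3 -c "
from h import *
st()"
```

```text
t 15.2 tcp unit mm [  1.5 104.7 138.8] F unit [-1.5  7.5  1.3] rpy [-3.139e+00 -1.000e-03  1.260e-01]
theta by edge 0.285
```

Request:
arm_command([
  [-0.5, -10, 0, 0, 0, 0],
  [-0.5, -8, -35, 0, 0, 0],
  [0, 0, -35, 0, 0, 0],
  [0, 45, 0, 0, 0, 0],
  [0, 48, 0, 0, 0, 0],
  [0, 48, 0, 0, 0, 0],
  [0, 48, 0, 0, 0, 0],
  [0, 48, 0, 0, 0, 0],
])

```text
clock: 16.0
position: [0.5622, -0.1681, 0.2125]
tool_rot: [-3.141, -0.003, 0.139]
force: [1.3, 1.0, -0.3]
grip_width: -0.0001
```

```bash
python3 -c "
from h import *
st(-1);levers(grab('wrist'))
plan(U([0,-.143,.18]),[np.pi,0,YAW])"
```

```text
t 16.0 tcp unit mm [   2.2 -112.3  212.5] F unit [ 1.4  0.8 -0.3] rpy [-3.141e+00 -3.000e-03  1.390e-01]
theta by edge 0.425
R 389 ang pct [0.698 0.725 0.745] theta~ 0.785
n 1 |dp| [  2.  -21.4 -32. ] w [ 0.16  0.13 -0.17]
[-0.9, 21.4, 32.0, 0.2, -0.1, 0.2]
```

Request:
arm_command([
  [-1, 21, 10, 0, 0, 0.2],
  [0, 0, 22, 0, 0, 0],
  [0, 0, 30, 0, 0, 0],
  [0, 0, 33, 0, 0, 0],
  [0, 0, 0, 0, 0, 0],
])

```text
clock: 16.55
position: [0.5642, -0.2033, 0.1144]
tool_rot: [3.135, -0.002, 0.12]
force: [-0.5, -0.4, -0.2]
grip_width: 0.0001
```

```bash
python3 -c "
from h import *
st(-1);levers(grab('wrist'))"
```

```text
t 16.55 tcp unit mm [  -0.3 -147.5  114.4] F unit [-0.6 -0.3 -0.2] rpy [ 3.135e+00 -2.000e-03  1.200e-01]
theta by edge 0.95
R 1183 ang pct [0.703 0.725 0.745] theta~ 0.787
```

Request:
arm_command([
  [0, -8, 0, 0.3, 0, -0.3],
  [0, -7, -1, 0, 0, 0],
  [0, -3, -2, 0, 0, 0],
  [0, -2.5, -2, 0, 0, 0],
  [0, -2.5, -2, 0, 0, 0],
  [0, -2.5, -2, 0, 0, 0],
])

```text
clock: 17.2
position: [0.5645, -0.1756, 0.1325]
tool_rot: [3.136, -0.011, 0.126]
force: [0.9, 0.2, -0.9]
grip_width: -0.0001
```

```bash
python3 -c "
from h import *
st(-1);levers(grab('wrist'))"
```

```text
t 17.2 tcp unit mm [   3.4 -120.   132.5] F unit [ 0.9  0.  -0.9] rpy [ 3.136 -0.011  0.126]
theta by edge 0.58
R 860 ang pct [0.497 0.52  0.538] theta~ 0.582
```

Request:
arm_command([
  [-1, -2.5, -2, 0.2, -0.3, 0],
  [-1, -2.5, -1.5, 0, 0, 0],
  [0, -2.5, -1.3, 0, 0, 0],
  [0, -2, -1, 0, 0, 0],
])

```text
clock: 17.65
position: [0.5613, -0.1664, 0.1391]
tool_rot: [3.139, -0.006, 0.125]
force: [1.8, -4.8, -3.2]
grip_width: 0.0003
```

```bash
python3 -c "
from h import *
st(-1);levers(grab('wrist'))"
```

```text
t 17.65 tcp unit mm [   1.4 -110.5  139.1] F unit [ 1.2 -5.  -3.2] rpy [ 3.139 -0.006  0.125]
theta by edge 0.39
R 710 ang pct [0.316 0.336 0.354] theta~ 0.397
```

Request:
arm_command([
  [0, -2.5, -0.6, 0, 0, 0],
  [0, -2.5, -0.6, 0, 0, 0],
  [0, -2.5, -0.6, 0, 0, 0],
])

```text
clock: 18.0
position: [0.5607, -0.1616, 0.1411]
tool_rot: [3.136, -0.007, 0.123]
force: [1.2, -6.6, -0.8]
grip_width: -0.0001
```

```bash
python3 -c "
from h import *
st(-1);levers(grab('wrist'))"
```

```text
t 18.0 tcp unit mm [   1.4 -105.6  141.1] F unit [ 0.3 -6.7 -0.8] rpy [ 3.136 -0.007  0.123]
theta by edge 0.305
R 626 ang pct [0.232 0.248 0.265] theta~ 0.31
```

Request:
arm_command([
  [0, -2.8, -0.4, 0.1, 0.2, 0],
  [0, -2.8, -0.4, 0, 0, 0],
  [0, -2.8, -0.4, 0, 0, 0],
])

```text
clock: 18.35
position: [0.56, -0.156, 0.143]
tool_rot: [3.134, -0.012, 0.121]
force: [0.4, -6.8, 2.0]
grip_width: -0.0001
```

```bash
python3 -c "
from h import *
st(-1);levers(grab('wrist'))"
```

```text
t 18.35 tcp unit mm [   1.5 -100.   143. ] F unit [-0.5 -6.8  2. ] rpy [ 3.134 -0.012  0.121]
theta by edge 0.205
R 551 ang pct [0.133 0.149 0.163] theta~ 0.211
```

Request:
arm_command([
  [0, -2.8, -0.2, 0.3, 0.3, 0.2],
  [0, 10, 0, 0, 0, 0],
  [0, 5, -30, 0, 0, 0],
  [0, 0, -35, 0, 0, 0],
  [0, -40, 0, 0, 0, 0],
  [0, -48, 0, 0, 0, 0],
  [0, -48, 0, 0, 0, 0],
  [0, -48, 0, 0, 0, 0],
])

```text
clock: 19.2
position: [0.5392, 0.0096, 0.2096]
tool_rot: [3.138, -0.015, 0.104]
force: [1.0, 0.9, -0.4]
grip_width: -0.0
```

```bash
python3 -c "
from h import *
st(1);f=grab('wrist');levers(f)
plan(U([0,.119,.15]),[np.pi,0,YAW])"
```

```text
t 19.2 tcp unit mm [  1.9  66.9 209.6] F unit [ 1.2  0.8 -0.4] rpy [ 3.138 -0.015  0.104]
theta by edge -0.1
L 37 ang pct [0.268 0.273 0.434] theta~ 0.334
n 2 |dp| [ -7.6  42.4 -60.1] w [-0.14  0.9   0.86]
[-1.9, -21.5, 30.0, -0.0, -0.5, -0.4]
[-1.5, -21.5, 30.0, -0.0, -0.5, -0.4]
```

Request:
arm_command([
  [-2, -25, 0, 0, -0.5, -0.5],
  [-2, -24, 5, 0, -0.5, -0.5],
  [0, 0, 30, 0, 0, 0],
  [0, 0, 35, 0, 0, 0],
  [0, 0, 0, 0, 0, 0],
])

```text
clock: 19.75
position: [0.5289, 0.0713, 0.1392]
tool_rot: [-3.14, 0.001, 0.137]
force: [-0.2, -0.6, 0.5]
grip_width: 0.0
```

```bash
python3 -c "
from h import *
st(1);plan(U([0,.106,.14]),[np.pi,0,YAW])"
```

```text
t 19.75 tcp unit mm [ -0.4 129.4 139.2] F unit [-0.2 -0.5  0.5] rpy [-3.14e+00  1.00e-03  1.37e-01]
theta by edge 0.795
n 1 |dp| [  3.4 -23.1   0.8] w [-0.09 -0.06 -0.57]
[0.2, 23.4, -0.8, -0.1, 0.1, 0.6]
```

Approach contact at y≈105.5, then push in small rows.

Request:
arm_command([
  [0, 10, 0, 0, 0, 0.6],
  [0, 8, 0, 0, 0, 0],
  [0, 3, 0, 0, 0, 0],
  [0, 2.5, -0.4, 0, 0, 0],
])

```text
clock: 20.15
position: [0.5337, 0.0452, 0.1432]
tool_rot: [-3.139, -0.001, 0.125]
force: [-2.4, 6.2, -2.1]
grip_width: -0.0003
```

Request:
arm_command([
  [0, 2.5, -0.4, 0, 0, 0],
  [0, 2.5, -0.4, 0, 0, 0],
  [0, 2.5, -0.4, 0, 0, 0],
])

```text
clock: 20.45
position: [0.5347, 0.0377, 0.1462]
tool_rot: [-3.138, -0.003, 0.124]
force: [-0.4, 4.8, -3.7]
grip_width: 0.0
```

```bash
python3 -c "
from h import *
st(1)"
```

```text
t 20.45 tcp unit mm [  1.   95.3 146.2] F unit [ 0.2  4.8 -3.7] rpy [-3.138e+00 -3.000e-03  1.240e-01]
theta by edge 0.125
```

Request:
arm_command([
  [0, 2.5, 1, -0.2, 0, 0],
  [0, 2.5, 1, 0, 0, 0],
  [0, 2.5, 1, 0, 0, 0],
])

```text
clock: 20.75
position: [0.5368, 0.0309, 0.1449]
tool_rot: [-3.141, -0.006, 0.125]
force: [-1.9, 5.5, 4.8]
grip_width: 0.0001
```

```bash
python3 -c "
from h import *
st(1)"
```

```text
t 20.75 tcp unit mm [  2.3  88.4 144.9] F unit [-1.2  5.7  4.8] rpy [-3.141 -0.006  0.125]
theta by edge 0.005
```

Request:
arm_command([
  [-0.5, 2, 0, 0, 0.2, 0],
  [0, 2, 0, 0, 0, 0],
])

```text
clock: 20.95
position: [0.537, 0.0289, 0.1454]
tool_rot: [-3.138, -0.011, 0.126]
force: [-3.1, 15.9, -7.2]
grip_width: -0.0
```

Request:
arm_command([
  [0, -10, 0, 0, 0, 0],
  [0, -5, -30, 0, 0, 0],
  [-1, 0, -35, 0, 0, 0],
  [0, 42, 0, 0, 0, 0],
  [0, 48, 0, 0, 0, 0],
  [0, 48, 0, 0, 0, 0],
  [0, 48, 0, 0, 0, 0],
  [0, 40, 0, 0, 0, 0],
])

```text
clock: 21.75
position: [0.5652, -0.183, 0.2163]
tool_rot: [3.14, -0.017, 0.137]
force: [0.3, -0.7, 0.1]
grip_width: -0.0001
```

```bash
python3 -c "
from h import *
st(-1);levers(grab('wrist'))
plan(U([0,-.113,.2]),[np.pi,0,YAW])"
```

```text
t 21.75 tcp unit mm [   3.3 -127.4  216.3] F unit [ 0.2 -0.7  0.1] rpy [ 3.14  -0.017  0.137]
theta by edge 0.745
R 162 ang pct [0.123 0.138 0.148] theta~ 0.199
n 1 |dp| [ -4.9  21.2 -15.9] w [ 0.11  0.94 -0.17]
[-2.3, -21.7, 15.8, 0.2, -0.9, 0.2]
```

Request:
arm_command([
  [-2, -10, 15, 0, -0.5, 0],
  [-1, -8, 30, 0.2, -0.4, 0],
  [0, 0, 28, 0, 0, 0],
  [0, 0, 0, 0, 0, 0],
])

```text
clock: 22.2
position: [0.5598, -0.1747, 0.1404]
tool_rot: [3.138, -0.0, 0.126]
force: [-0.9, 0.6, 0.4]
grip_width: 0.0001
```

```bash
python3 -c "
from h import *
st(-1);levers(grab('wrist'))"
```

```text
t 22.2 tcp unit mm [  -1.  -118.5  140.4] F unit [-0.8  0.7  0.4] rpy [ 3.138 -0.     0.126]
theta by edge 0.55
R 483 ang pct [0.123 0.138 0.151] theta~ 0.2
```

Request:
arm_command([
  [0.5, -10, 0, 0, 0, 0],
  [0.5, -6, 0, 0, 0, 0],
  [0, -2.5, 0, 0, 0, 0],
  [0, -2.5, 0, 0, 0, 0],
])

```text
clock: 22.65
position: [0.5604, -0.1511, 0.1461]
tool_rot: [3.135, -0.006, 0.128]
force: [-1.0, -4.2, -3.2]
grip_width: 0.0001
```

Request:
arm_command([
  [0, -2.5, 0.2, 0, 0, 0],
  [0, -2.5, 0.2, 0, 0, 0],
])

```text
clock: 22.85
position: [0.5599, -0.1471, 0.1466]
tool_rot: [3.133, -0.007, 0.127]
force: [0.1, -5.8, 3.4]
grip_width: -0.0001
```

```bash
python3 -c "
from h import *
st(-1);levers(grab('wrist'))"
```

```text
t 22.85 tcp unit mm [  2.5 -91.2 146.6] F unit [-0.6 -5.7  3.4] rpy [ 3.133 -0.007  0.127]
theta by edge 0.055
R 399 ang pct [-0.02  -0.004  0.009] theta~ 0.058
```

Request:
arm_command([
  [-0.5, -2.2, 0.8, 0.3, 0, 0],
  [0, -2.2, 0.6, 0, 0, 0],
])

```text
clock: 23.1
position: [0.5596, -0.1438, 0.1462]
tool_rot: [3.136, -0.009, 0.125]
force: [-0.5, -7.0, 5.2]
grip_width: -0.0001
```

```bash
python3 -c "
from h import *
st(-1);levers(grab('wrist'))"
```

```text
t 23.1 tcp unit mm [  2.6 -87.8 146.2] F unit [-1.4 -6.8  5.2] rpy [ 3.136 -0.009  0.125]
theta by edge -0.005
R 343 ang pct [-0.078 -0.062 -0.051] theta~ -0.001
```

Request:
arm_command([
  [0, -2, 0.3, 0, 0, 0],
  [0, -2, 0.3, 0, 0, 0],
])

```text
clock: 23.35
position: [0.5594, -0.1428, 0.1464]
tool_rot: [3.132, -0.01, 0.123]
force: [0.8, -13.5, 1.9]
grip_width: -0.0003
```

Request:
arm_command([
  [0, -2.3, 0, 0, 0, 0],
  [0, -2.3, 0, 0, 0, 0],
])

```text
clock: 23.55
position: [0.559, -0.1427, 0.1466]
tool_rot: [3.127, -0.01, 0.119]
force: [3.4, -14.2, -5.8]
grip_width: 0.0001
```

```bash
python3 -c "
from h import *
st(-1);levers(grab('wrist'));st(-1)"
```

```text
t 23.55 tcp unit mm [  2.2 -86.6 146.6] F unit [  1.6 -14.5  -5.8] rpy [ 3.127 -0.01   0.119]
theta by edge -0.025
R 339 ang pct [-0.091 -0.078 -0.066] theta~ -0.016
t 23.6 tcp unit mm [  2.2 -86.6 146.7] F unit [  0.7 -15.4  -5.6] rpy [ 3.127 -0.01   0.119]
theta by edge -0.025
```

Held at about 15 N against the right stop. I back off and look over everything.

Request:
arm_command([
  [0, 10, 0, 0.4, 0, 0],
  [0, 5, -30, 0.4, 0.3, 0],
  [0, 0, -45, 0, 0.3, -0.3],
  [0, -40, -40, 0, 0, 0],
  [0, -48, -20, 0, 0, 0],
  [0, -30, 0, 0, 0, 0],
  [0, 0, 0, 0, 0, 0],
])

```text
clock: 24.3
position: [0.5447, -0.0427, 0.2838]
tool_rot: [-3.136, -0.023, 0.121]
force: [-0.4, -0.1, 0.4]
grip_width: 0.0001
```

```bash
python3 - <<'E'
from h import *
f=grab("wrist");st();levers(f);save(f,"w10.png",None,1.5)
L=toU(np.nan_to_num(f["P"]).reshape(-1,3));c=f["color"].reshape(-1,3).astype(int)
for s in(1,-1):
    m=(abs(L[:,2]-.08)<.012)&(c.min(1)>105)&(abs(L[:,0])<.0055)&(L[:,1]*s>.025)&(L[:,1]*s<.055)
    print(s,m.sum(),"bar top z",np.median(L[m,2]).round(4))
    m=(L[:,2]>.13)&(L[:,2]<.142)&(abs(L[:,0])<.012)&(abs(L[:,1]*s-.075)<.02)
    if m.sum()>5: print(" pad top y",np.percentile(L[m,1]*s,[2,98]).round(4),"z",np.median(L[m,2]).round(4),m.sum())
E
```

```text
t 24.35 tcp unit mm [  0.8  12.4 283.7] F unit [ 0.2 -0.5  1.1] rpy [-3.137 -0.024  0.119]
theta by edge -0.1
L 17 ang pct [0.083 0.115 0.118] theta~ 0.169
1 192 bar top z 0.0791
 pad top y [0.0702 0.0783] z 0.1356 217
-1 147 bar top z 0.0794
```

View pics/w10.png

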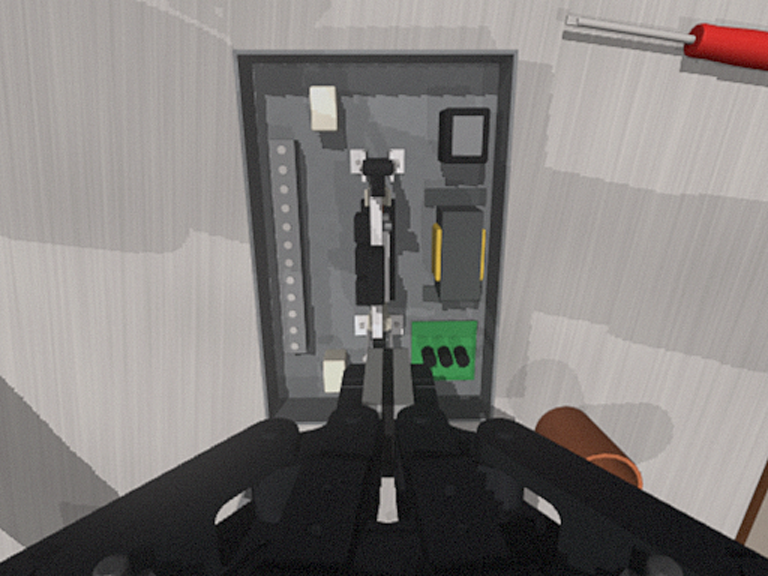

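The bar is at 79.1/79.4 mm (home is 79) and the left pad is upright at (377,165). To be safe I also press the left lever firmly, with both closed.

Request:
arm_command([
  [0, -35, 0, 0, 0.6, 0],
  [0, -40, 20, 0, 0.6, 0],
  [0, -15, 35, 0, 0, 0],
  [0, 0, 40, 0, 0, 0],
  [0, 0, 30, 0, 0, 0],
  [0, 0, 0, 0, 0, 0],
])

```text
clock: 24.95
position: [0.5419, 0.043, 0.155]
tool_rot: [-3.136, -0.047, 0.112]
force: [0.3, -0.2, 1.0]
grip_width: 0.0001
```

```bash
python3 -c "
from h import *
st(1);plan(U([0,.095,.144]),[np.pi,0,YAW])"
```

```text
t 24.95 tcp unit mm [  8.9  99.7 155. ] F unit [ 0.3 -0.2  1. ] rpy [-3.136 -0.047  0.112]
theta by edge 0.2
n 1 |dp| [ -8.2  -5.8 -11. ] w [-0.66  2.63  0.89]
[-9.3, 4.9, 10.6, -0.3, -2.7, -0.9]
```

Request:
arm_command([
  [-9, 0, 6, -0.3, -2.7, -0.9],
  [0, 3, 5, 0, 0, 0],
  [0, 3, 0, 0, 0, 0],
  [0, 2.5, 0, 0, 0, 0],
])

```text
clock: 25.35
position: [0.5363, 0.0306, 0.1459]
tool_rot: [-3.141, -0.002, 0.124]
force: [-0.9, 1.6, -0.7]
grip_width: -0.0
```

Request:
arm_command([
  [0, 2.2, 0, 0, 0, 0],
  [0, 2.2, 0, 0, 0, 0],
])

```text
clock: 25.55
position: [0.5364, 0.0284, 0.1466]
tool_rot: [-3.137, -0.003, 0.124]
force: [-1.5, 18.2, -11.3]
grip_width: 0.0003
```

```bash
python3 -c "
from h import *
st(1)"
```

```text
t 25.55 tcp unit mm [  1.6  85.9 146.6] F unit [  0.8  18.3 -11.3] rpy [-3.137e+00 -3.000e-03  1.240e-01]
theta by edge -0.035
```

Firm stop felt at 18 N. I back off and hand in after a last check.

Request:
arm_command([
  [0, 0.5, 0.5, 0, 0, 0],
  [0, -10, 0, 0, 0, 0],
  [0, -10, -30, 0, 0, 0],
  [0, 0, -45, 0, 0, 0],
  [0, 40, -40, 0, 0, 0],
  [0, 10, -30, 0, 0, 0],
  [0, 0, 0, 0, 0, 0],
])

```text
clock: 26.25
position: [0.5395, 0.0037, 0.2956]
tool_rot: [-3.135, -0.01, 0.127]
force: [0.0, 0.2, 0.7]
grip_width: 0.0001
```

```bash
python3 - <<'E'
from h import *
f=grab("wrist");st()
L=toU(np.nan_to_num(f["P"]).reshape(-1,3));c=f["color"].reshape(-1,3).astype(int)
for s in(1,-1):
    m=(abs(L[:,2]-.08)<.012)&(c.min(1)>105)&(abs(L[:,0])<.0055)&(L[:,1]*s>.025)&(L[:,1]*s<.055)
    print(s,m.sum(),"bar top z",np.median(L[m,2]).round(4))
    m=(L[:,2]>.13)&(L[:,2]<.142)&(abs(L[:,0])<.012)&(abs(L[:,1]*s-.075)<.02)
    if m.sum()>5: print(" pad top y",np.percentile(L[m,1]*s,[2,98]).round(4),m.sum())
t=grab("top");T=toU(np.nan_to_num(t["P"]).reshape(-1,3))
for s in(1,-1):
    m=(T[:,2]>.125)&(T[:,2]<.145)&(abs(T[:,0])<.015)&(abs(T[:,1]*s-.08)<.03)
    if m.sum()>2: print("top cam pad",s,np.median(T[m],0).round(4),m.sum())
E
```

```text
t 26.3 tcp unit mm [  0.8  61.1 293.8] F unit [-0.   0.4  0.1] rpy [-3.135 -0.008  0.127]
theta by edge -0.1
1 149 bar top z 0.0792
 pad top y [0.0701 0.0779] 186
-1 0 bar top z nan
top cam pad -1 [-0.0046 -0.0774  0.1344] 12
  return _methods._mean(a, axis=axis, dtype=dtype,
  ret = ret.dtype.type(ret / rcount)
```

```bash
python3 -c "
from h import *
print(bot.job_done())"
```

```text
the job is handed in; nothing more can be done
None
```

The relay board is in the kiln control unit, fully home, with both ejector levers closed. I handed the job in at about 26 s; the hand-in reports no verdict.

- **Before lifting the board:** the right lever stood at about 0.78 rad, close to the 0.75 limit, so I first nudged it open with about 10 N.
- **Placing:** I took the board from the rack by its black grip, with the relays facing the terminal strip. I lowered it between the guides and let go when its weight came onto the springs. It stood level there, with the bar top at 85.8 and 85.7 mm at the two ends.
- **Driving home:** I swung the levers in by turns: left to 0.29, right to about 0.18, left closed, right closed. By lever angle, the ends never differed by more than about 3 mm in height.
- **Check by feel:** I held the right lever against its stop at about 15 N. I then pressed the left one at about 18 N along the push, 21.5 N in all, under the 25 N limit.
- **Last look:** the left bar end measured 79.2 mm in the final picture. The right end measured 79.4 mm in the picture before the last left press. Fully home is 79 mm.
- **Less certain:** right after its press, the right lever read about 0 rad in the wrist camera. In the last pictures that bar end was hidden, and only the coarse top camera showed the lever still upright. The left lever was judged closed from its pad position (70–78 mm, 69–77 expected; the left bracket reads about 1 mm out too). An angle reading of 0.17 rad for it rested on only 17 points, so I discarded it.

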